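# Stack the spacer and cover plates on the four-stud pump base

### The arm

A 6-joint arm with a two-finger parallel gripper is mounted at the origin on a cart in front of the work surface, level with it; the furniture and walls round the work are solid. World frame = base frame: x ahead of the robot, y to its left, z up, the work surface at z = 0. Lengths are in m, angles in rad, forces in N, time in s.
With the tool pointing down it reaches from about 0.375 to 0.825 m from the base axis. Payload 5.5 kg.
Tool frame: the origin (TCP) lies at the very end of the fingers, on their centre line; the grasp point (between the pads) lies behind it (bot.grasp_offset is the z of the grasp point in the tool frame, in m); z points along the fingers, y is the line along which they close (so a half turn about z gives the same grasp; the last joint's range is limited). The gripper opens to 85 mm and grips with 20 to 120 N. Pads are 22 mm wide; open, the fingers measure 114 mm over their backs; the gripper's body (76 mm by 85 mm) begins 54 mm behind the grasp point. The pads swing forward as they close: fully open they stand 13 mm farther back than shut.
Start: joints at [1.14, 0.314, -0.047, 1.21, 0, 1.571], TCP at [0.251, 0.545, 0.231] pointing down, gripper open.
Joint ranges: [-2.67, 2.67], [-0.69, 1.73], [-1.03, 1.25], [-2.08, 2.16], [-1.42, 1.45], [-3.14, 3.14]. Speed limits (rad/s): [2.39, 2.39, 3.01, 3.14, 3.14, 3.14].

### API

Orientations are given as [roll, pitch, yaw] about the fixed x, y, z axes, in that order (R = Rz(yaw) Ry(pitch) Rx(roll)).
In Python, from plant import telemetry, read_camera, bot gives the robot as it stands. The module is installed in compiled form; this text tells all that it offers.
- The arm moves only by the shell command python3 -m creep 'ROWS' [OPENING] [FORCE]. ROWS is JSON, a list of rows, each a list of 2 entries, a list of its own where there are three numbers: the shift along the tool's x, y, z each as a share of 0.5 m, from -1 to 1, then the turn, a rotation vector about the tool's x, y, z each as a share of 180 degrees, from -1 to 1. In form: [[[dx, dy, dz], [rx, ry, rz]], ...]. A call has 1 to 5 rows; each row is the pose to reach, as a shift and turn from the pose commanded when the call began, along the tool's axes at that moment, turning the shorter way round; what a row does not reach only later rows make up. A row lasts 1/10 s, in which the tool goes at most 50 mm and 8.59 degrees, less where a joint would pass 70% of its speed; a pose out of reach is approached as far as the arm can. A call with a number of a shift or a turn outside -1 to 1 is refused whole. A call with a gripper value outside its range is refused whole. OPENING is the finger opening in mm, from 0 to 85.4, set as the call begins (- or left out, the last holds). The fingers move at their own pace and stop on an object; FORCE is the grip in N (left out, the last holds). Time passes only in rows, so rows that repeat a pose let the fingers close. It gives the time, the measured TCP pose, the force, the opening and the grip force at its end, in the units of the state.
- telemetry.observe(): the state, without advancing time (a new reading comes with each control period).
- read_camera(name): name is "scene" or "top" or "wrist"; returns a dict with "frame" (480x640x3 uint8, red, green, blue), "vfov" (degrees; the focal length in pixels is half the picture's height over the tangent of half this angle, whatever the lens; pixels are square), "cx", "cy" (the principal point, pixels), "camera_from_world" (4x4, takes a point from world to camera coordinates); the wrist camera has in their place "T_tool_cam" (4x4, takes a point from camera to tool coordinates, whose origin is the TCP and whose axes are the flange's). Camera axes: x right, y down, z forward; pixel columns grow to the right and rows downward; lengths in m; the calibration is good to about 2 mm. A picture is of the moment at which its call begins: read the wrist's pose just before it. There is no depth.
- bot.finish_job(): hands the job in; it is judged then, once.
The state is a dict: "time": time; "joints": joint angles; "dq": joint speeds; "effort": joint torques, N m; "tool_pos": TCP position; "eef_rot": TCP orientation; "force": force on the tool from outside, world axes, zero at the start; "torque": the same for the moment, N m; "grip_width": finger opening in m; "grasp_force": force on a finger pad.
Only numpy, scipy, OpenCV 4.12 (cv2) and the standard library are available. Lean on these libraries where they do the work, as an engineer would, in place of code of your own. Each camera call takes 0.05 s, during which the arm holds its last target. There are 200 camera calls.

### The job

Build up the pump stand: take the thick drilled plate with the long slot through its middle and lower it over all four studs of the base until it lies flat on the standoffs, then stack the thinner drilled cover plate (the one with the round boss standing up from its middle) over the same studs, flat on top of the first. Lower the plates down the studs rather than dropping them from above, and leave the short two-hole plate where it lies.

Things in the scene. Friction and masses are not known exactly. Their poses are not given: they have to be found in the camera images.
- base: Dark steel plate fixed on the bench, 190x136x12 mm; origin under its centre on the bench, x along its length, z up. Four standoffs at x = +-57, y = +-32 mm: sleeve 30 mm across, flat shoulder at z = 37; above it a stud 12 mm across, straight to z = 71, tapering to a 4 mm blunt tip at z = 87. Low boss in the middle to z = 20. May stand left, middle or right.
- spacer_c (a point): Centre, half-way up, of the loose thick bare metal plate, 158x104x22 mm, flat, I-shaped from above: ends 44 mm long (x), 104 wide (y); waist 70 long, 40 wide (y), to grip along y, with a 48x20 mm slot through its middle. x lengthwise, z up; a half turn changes nothing. Four 24 mm through holes at x = +-57, y = +-32 mm. 0.3 to 0.54 kg. Seated on the standoffs: centre at z = 48 mm.
- cover_c (a point): Centre, half-way up (boss not counted), of the loose bare metal cover plate: outline, 40 mm waist, axes and four 24 mm holes as the thick plate, but 14 mm thick and with no slot; a round steel boss 28 mm across, 12 high, on top of its middle. 0.26 to 0.48 kg. Seated on the thick plate: centre at z = 66 mm.
- strap_c (a point): Centre of a bystander: short plain rectangular bare metal plate 105 x 60 x 14 mm with only two holes; it does not belong to the stack.
Things that resemble listed ones, but are neither listed nor needed, are in the scene too. Several things have the shape of the base; the one meant has the colours described above.

How it is judged:
By the outcome, as a careful person would: the job done as asked, in the order asked, and still so for the second after the job is handed in, with the robot touching nothing.
It also fails if it takes over 59 s, if anything falls off the work surface, if the arm or the gripper's body presses on something with over 40 N, if the wrist force passes 120 N, or if a joint passes its speed limit or range.

## Working session

There is one attempt and no reset: what is moved stays moved. The work goes in short steps, Python scripts to look and compute and a shell command to move; the robot and the scene stay as the last step left them, time stands still between calls to the robot, and variables do not carry over. Pictures are saved under pics/ and viewed, at most 10 in all, crops included, and the job is handed in when it is done.

```bash
mkdir -p pics; ls; python3 - <<'E'
from plant import telemetry, read_camera, bot
import cv2,numpy as np,pickle
s=telemetry.observe();print(s,bot.grasp_offset)
d={}
for n in("scene","top","wrist"):
    c=read_camera(n);d[n]=c;cv2.imwrite(f"pics/{n}0.png",c["frame"][:,:,::-1])
    print(n,{k:(np.round(v,4).tolist() if k!="frame" else 0) for k,v in c.items()})
pickle.dump(d,open("c0.pkl","wb"))
E
```

```text
pics
{'time': 0.0, 'joints': array([ 1.13995930e+00,  3.14220262e-01, -4.81029413e-02,  1.21019292e+00,
       -2.59453051e-05,  1.57078817e+00]), 'dq': array([ 0.00027074,  0.00124606, -0.00074753,  0.00246787,  0.00113251,
        0.00021595]), 'effort': array([-6.11818959e-04, -5.39592111e+01,  3.39747798e+01,  1.92194525e-02,
       -2.52825021e-04, -2.59021647e-06]), 'tool_pos': array([0.25034068, 0.54463108, 0.23042756]), 'eef_rot': array([-3.13987285e+00,  2.59312400e-05,  2.71076382e+00]), 'force': array([-0.72416526,  0.00987557, -0.18995043]), 'torque': array([-0.00744988, -0.01240844, -0.01759427]), 'grasp_force': 0.0, 'grip_width': 0.08512503847320864} -0.0187
scene {'frame': 0, 'vfov': 44.9157, 'cx': 315.5158, 'cy': 244.6374, 'camera_from_world': [[0.7456, -0.6663, 0.0118, -0.3706], [-0.379, -0.4386, -0.8149, 0.3321], [0.5481, 0.6031, -0.5795, 1.3448], [0.0, 0.0, 0.0, 1.0]]}
top {'frame': 0, 'vfov': 45.2951, 'cx': 325.1034, 'cy': 229.6795, 'camera_from_world': [[0.0022, -1.0, 0.0048, 0.0947], [-0.9991, -0.0024, -0.0433, 0.608], [0.0434, -0.0047, -0.999, 1.7955], [0.0, 0.0, 0.0, 1.0]]}
wrist {'frame': 0, 'vfov': 68.0866, 'cx': 324.1795, 'cy': 236.7688, 'T_tool_cam': [[-0.0001, -0.9487, -0.3163, 0.0816], [1.0, -0.0002, 0.0001, 0.0], [-0.0002, -0.3163, 0.9487, -0.1411], [0.0, 0.0, 0.0, 1.0]]}
```

View pics/top0.png

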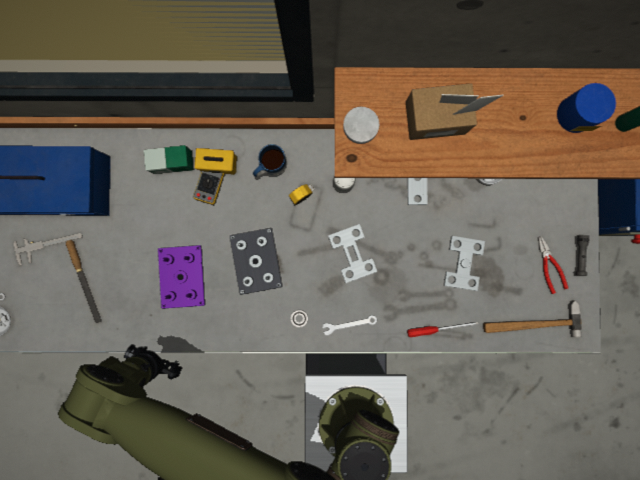

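View pics/scene0.png

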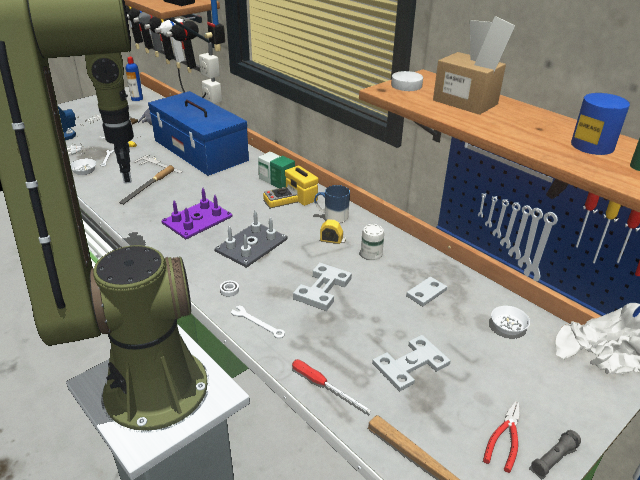

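The top view shows the dark base at (256,260), the purple look-alike at (181,276), the slotted spacer at (351,254), the bossed cover at (465,263) and the strap at (417,190). I'll enlarge it to read the hole pixels.

```bash
python3 - <<'E'
import cv2,pickle,numpy as np
f=pickle.load(open("c0.pkl","rb"))["top"]["frame"][:,:,::-1]
a=cv2.resize(f[220:300,225:291],None,fx=6,fy=6,interpolation=3)
b=cv2.resize(f[220:300,320:386],None,fx=6,fy=6,interpolation=3)
c=cv2.resize(f[225:305,436:502],None,fx=6,fy=6,interpolation=3)
im=np.hstack([a,b]); 
r=np.hstack([cv2.resize(x,(266,320)) for x in(a,b,c)]); 
cv2.imwrite("pics/crop0.png",r)   # scale 266/66=4.03
E
```

```text
(no output)
```

View pics/crop0.png

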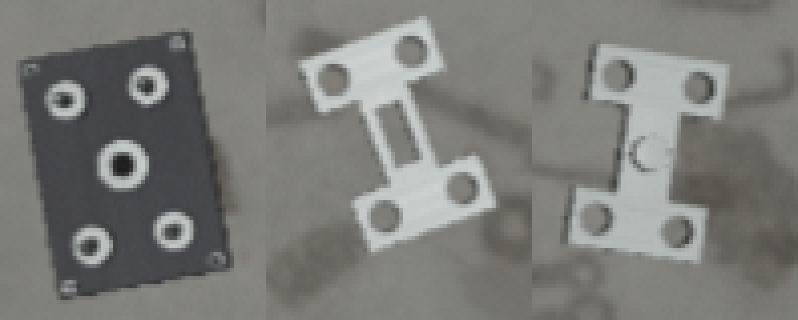

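```bash
cat > h.py <<'E'
import numpy as np, pickle, cv2
from scipy.optimize import least_squares
from scipy.spatial.transform import Rotation as R
def proj(c,P,T=None):
    T=c["camera_from_world"] if T is None else T
    f=240/np.tan(np.radians(c["vfov"])/2); p=P@T[:3,:3].T+T[:3,3]
    return np.c_[f*p[:,0]/p[:,2]+c["cx"],f*p[:,1]/p[:,2]+c["cy"]]
def wristT(c,s):
    W=np.eye(4);W[:3,:3]=R.from_euler("xyz",s["eef_rot"]).as_matrix();W[:3,3]=s["tool_pos"]
    return np.linalg.inv(W@c["T_tool_cam"])
def place(p,M):
    ca,sa=np.cos(p[2]),np.sin(p[2]); M=np.asarray(M,float)
    return np.c_[p[0]+ca*M[:,0]-sa*M[:,1],p[1]+sa*M[:,0]+ca*M[:,1],M[:,2]]
def fit(c,px,M,p0,T=None):
    r=least_squares(lambda p:(proj(c,place(p,M),T)-px).ravel(),p0)
    return r.x,np.sqrt(np.mean(r.fun**2))
def rect(x,y,z): return [[x,y,z],[x,-y,z],[-x,-y,z],[-x,y,z]]  # far-left, far-right, near-right, near-left
def rel(s,pos,yaw,tilt=True):
    "shares to type for tool-down pose at pos, yaw"
    A=R.from_euler("xyz",s["eef_rot"]); B=R.from_euler("xyz",[np.pi,0,yaw])
    d=A.inv().apply(np.array(pos)-s["tool_pos"])/.5; r=(A.inv()*B).as_rotvec()/np.pi
    n=max(np.linalg.norm(d)*.5/.05,np.linalg.norm(r)*180/8.59)
    return np.round(d,4).tolist(),np.round(r,4).tolist(),"rows",round(n,1)
E
python3 - <<'E'
from h import *
from plant import telemetry
d=pickle.load(open("c0.pkl","rb"));c=d["top"];k=266/66
def ppx(l,ox,oy,i): return np.array([[(u-266*i)/k+ox,v/4+oy] for u,v in l])-0.5+.5/k
S=telemetry.observe()
b1=fit(c,ppx([(20,62),(190,33),(233,268),(62,298)],225,220,0),rect(.095,.068,.012),[.5,.3,0])
b2=fit(c,ppx([(65,100),(148,86),(174,231),(91,245)],225,220,0),rect(.057,.032,.037),[.5,.3,0])
s1=fit(c,ppx([(299,62),(427,17),(495,208),(369,252)],320,220,1),rect(.079,.052,.022),[.5,0,0])
s2=fit(c,ppx([(333,78),(411,50),(463,187),(384,216)],320,220,1),rect(.057,.032,.018),[.5,0,0])
c1=fit(c,ppx([(597,43),(729,66),(702,262),(568,243)],436,225,2),rect(.079,.052,.014),[.5,-.2,0])
c2=fit(c,ppx([(619,76),(699,88),(677,232),(596,217)],436,225,2),rect(.057,.032,.011),[.5,-.2,0])
for r in(b1,b2,s1,s2,c1,c2): print(np.round(r[0],4),round(r[1],2))
x,y,a=s2[0]
print(rel(S,[x,y,.12],a),rel(S,[x,y,.12],a+np.pi))
E
```

```text
[0.5094 0.3128 0.1813] 0.35
[0.5093 0.3151 0.1804] 0.1
[0.5338 0.0112 0.3443] 0.14
[0.5353 0.0108 0.3556] 0.14
[ 0.5042 -0.342  -0.1503] 0.26
[ 0.5043 -0.3418 -0.1643] 0.16
([-0.9638, -0.7321, 0.2222], [-0.0002, 0.0005, 0.7497], 'rows', np.float64(15.7)) ([-0.9638, -0.7321, 0.2222], [-0.0004, -0.0002, -0.2503], 'rows', np.float64(12.3))
```

```bash
python3 -m creep '[[[-0.1,-0.08,0],[0,0,-0.25]]]'; python3 -c "
from h import *
from plant import telemetry
s=telemetry.observe();print(s['joints'],s['eef_rot'])
print(rel(s,[.535,.011,.17],.353),rel(s,[.535,.011,.17],.353+np.pi))"
```

```text
time: 0.25
tool_pos: [0.2716, 0.5036, 0.2303]
eef_rot: [3.14, -0.001, 2.868]
force: [0.5, -0.1, 0.6]
grip_width: 0.085
grasp_force: 0.0
[ 1.07522714  0.26056527 -0.12018679  1.18913557  0.001517    1.34899398] [ 3.14037249e+00 -1.27992949e-03  2.86782729e+00]
([-0.7736, -0.8062, 0.1186], [-0.0004, -0.0007, 0.8005], 'rows', np.float64(16.8)) ([-0.7736, -0.8062, 0.1186], [0.0005, -0.0003, -0.1995], 'rows', np.float64(11.2))
```

```bash
M="python3 -m creep"; $M '[[[-0.258,-0.269,0.03],[0,0,0]],[[-0.258,-0.269,0.03],[0,0,0]],[[-0.258,-0.269,0.03],[0,0,0]],[[-0.258,-0.269,0.03],[0,0,0]]]' >/dev/null
$M '[[[-0.258,-0.269,0.03],[0,0,0]],[[-0.258,-0.269,0.03],[0,0,0]],[[-0.258,-0.269,0.03],[0,0,0]],[[-0.258,-0.269,0.03],[0,0,0]]]' >/dev/null
$M '[[[-0.258,-0.269,0.05],[0,0,-0.2]],[[-0.258,-0.269,0.05],[0,0,-0.2]],[[-0.258,-0.269,0.05],[0,0,-0.2]],[[-0.258,-0.269,0.05],[0,0,-0.2]],[[-0.258,-0.269,0.05],[0,0,-0.2]]]'
python3 - <<'E'
from h import *
from plant import telemetry, read_camera
s=telemetry.observe();c=read_camera("wrist");pickle.dump((s,c),open("w1.pkl","wb"))
cv2.imwrite("pics/w1.png",c["frame"][:,:,::-1])
print(s["tool_pos"],s["eef_rot"])
print(rel(s,[.535,.011,.1],.353+np.pi))
for a in(.3443,.3556): print(proj(c,place([.5345,.011,a],rect(.079,.052,.022)),wristT(c,s)).round(1).tolist())
E
```

```text
time: 1.55
tool_pos: [0.5343, 0.0016, 0.1753]
eef_rot: [-3.14, -0.001, -2.794]
force: [-0.2, 1.2, -0.1]
grip_width: 0.0856
grasp_force: 0.0
[0.53432667 0.00157976 0.17530509] [-3.14029717e+00 -6.95410312e-04 -2.79384379e+00]
([-0.0078, 0.0174, 0.1506], [-0.0004, -0.0002, -0.0017], 'rows', np.float64(1.5))
[[389.1, 304.0], [277.5, 303.6], [269.9, 126.1], [401.3, 126.5]]
[[390.1, 303.5], [278.5, 304.2], [268.8, 126.8], [400.2, 125.7]]
```

View pics/w1.png

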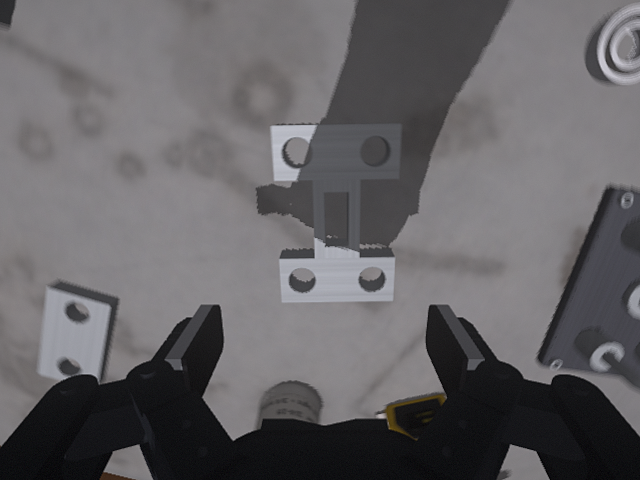

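The wrist view shows the spacer with corners at about (394,301), (281,303), (271,126) and (402,124), which matches the prediction to within 3 px. The strap is at lower left and the base at right.

```bash
python3 - <<'E'
from h import *
from plant import telemetry
s0,c=pickle.load(open("w1.pkl","rb"));s=telemetry.observe()
p,e=fit(c,np.array([[394,301],[281,303],[271,126],[402,124]]),rect(.079,.052,.022),[.535,.011,.35],wristT(c,s0));print(p,e)
print(rel(s,[p[0],p[1],.06],p[2]+np.pi),rel(s,[p[0],p[1],.003],p[2]+np.pi))
E
```

```text
[0.5325285  0.01265289 0.36454082] 0.508420090503997
([-0.0048, 0.0208, 0.2306], [-0.0002, -0.0003, -0.0045], 'rows', np.float64(2.3)) ([-0.005, 0.0208, 0.3446], [-0.0002, -0.0003, -0.0045], 'rows', np.float64(3.5))
```

```bash
M="python3 -m creep"; $M '[[[-0.005,0.02,0.1],[0,0,-0.003]],[[-0.005,0.02,0.2],[0,0,-0.003]],[[-0.005,0.02,0.28],[0,0,-0.003]],[[-0.005,0.02,0.32],[0,0,-0.003]],[[-0.005,0.02,0.342],[0,0,-0.003]]]'
$M '[[[0,0,0],[0,0,0]],[[0,0,0],[0,0,0]],[[0,0,0],[0,0,0]],[[0,0,0],[0,0,0]],[[0,0,0],[0,0,0]]]' 20 80
$M '[[[0,0,0],[0,0,0]],[[0,0,0],[0,0,0]],[[0,0,0],[0,0,0]],[[0,0,0],[0,0,0]],[[0,0,0],[0,0,0]]]'
```

```text
time: 2.1
tool_pos: [0.5296, 0.0164, 0.003]
eef_rot: [3.14, -0.004, -2.785]
force: [0.2, -0.3, 0.5]
grip_width: 0.0855
grasp_force: 0.0
time: 2.6
tool_pos: [0.534, 0.0156, 0.0075]
eef_rot: [-3.14, 0.004, -2.785]
force: [0.1, -1.0, 5.6]
grip_width: 0.0381
grasp_force: 81.5
time: 3.1
tool_pos: [0.534, 0.0156, 0.0075]
eef_rot: [-3.14, 0.004, -2.785]
force: [-0.3, -0.6, 6.3]
grip_width: 0.038
grasp_force: 81.5
```

```bash
M="python3 -m creep"; $M '[[[0,0,-0.05],[0,0,0]],[[0,0,-0.15],[0,0,0]],[[0,0,-0.25],[0,0,0]],[[0,0,-0.32],[0,0,0]],[[0,0,-0.32],[0,0,0]]]'
$M '[[[0,0,0],[0,0,0]],[[0,0,0],[0,0,0]]]'
python3 - <<'E'
from h import *
from plant import telemetry
s=telemetry.observe()
print(s['tool_pos'],s['eef_rot'],rel(s,[.5093,.3145,.165],.181+np.pi))
E
```

```text
time: 3.6
tool_pos: [0.536, 0.016, 0.1718]
eef_rot: [-3.138, 0.01, -2.785]
force: [1.3, -0.6, -2.9]
grip_width: 0.0379
grasp_force: 82.0
time: 3.8
tool_pos: [0.5306, 0.0158, 0.1638]
eef_rot: [3.141, -0.002, -2.785]
force: [0.8, 0.4, -4.3]
grip_width: 0.0381
grasp_force: 81.9
[0.53056474 0.01575031 0.1638244 ] [ 3.14072299e+00 -2.47613453e-03 -2.78478250e+00] ([-0.1688, 0.5747, -0.0023], [0.0002, -0.0008, 0.056], 'rows', np.float64(6.0))
```

```bash
M="python3 -m creep"; $M '[[[-0.02,0.07,0],[0,0,0]],[[-0.045,0.15,0],[0,0,0]],[[-0.07,0.23,0],[0,0,0]],[[-0.085,0.29,0],[0,0,0]]]' >/dev/null
$M '[[[-0.02,0.08,0],[0,0,0.02]],[[-0.04,0.16,0],[0,0,0.04]],[[-0.065,0.22,0],[0,0,0.056]],[[-0.08,0.265,0],[0,0,0.056]],[[-0.084,0.285,0],[0,0,0.056]]]'
$M '[[[0,0,0],[0,0,0]],[[0,0,0],[0,0,0]],[[0,0,0],[0,0,0]],[[0,0,0],[0,0,0]]]'
python3 - <<'E'
from h import *
from plant import telemetry, read_camera
s=telemetry.observe();c=read_camera("wrist");pickle.dump((s,c),open("w2.pkl","wb"))
f=c["frame"][:,:,::-1].copy()
cv2.imwrite("pics/w2.png",cv2.resize(f,(800,600),interpolation=3))
print(s["tool_pos"],s["eef_rot"],rel(s,[.5093,.3145,.165],.181+np.pi))
T=wristT(c,s);B=[.5093,.3145,.181]
for z in(.087,.037):print(z,(proj(c,place(B,rect(.057,.032,z)),T)*1.25).round(1).tolist())
E
```

```text
time: 4.7
tool_pos: [0.5092, 0.3163, 0.1627]
eef_rot: [-3.141, -0.004, -2.958]
force: [-0.9, -0.3, -3.1]
grip_width: 0.0379
grasp_force: 82.1
time: 5.1
tool_pos: [0.5108, 0.3135, 0.1652]
eef_rot: [-3.141, -0.0, -2.962]
force: [0.4, 0.5, -3.0]
grip_width: 0.0378
grasp_force: 82.1
[0.51082623 0.31350635 0.16523961] [-3.14122171e+00 -2.37360428e-04 -2.96206105e+00] ([0.0026, 0.0025, 0.0005], [-0.0001, -0.0001, -0.0005], 'rows', np.float64(0.0))
0.087 [[463.8, 403.3], [350.8, 403.4], [341.3, 198.5], [473.2, 198.3]]
0.037 [[454.6, 362.8], [359.5, 362.9], [352.9, 189.4], [461.0, 189.2]]
```

View pics/w2.png

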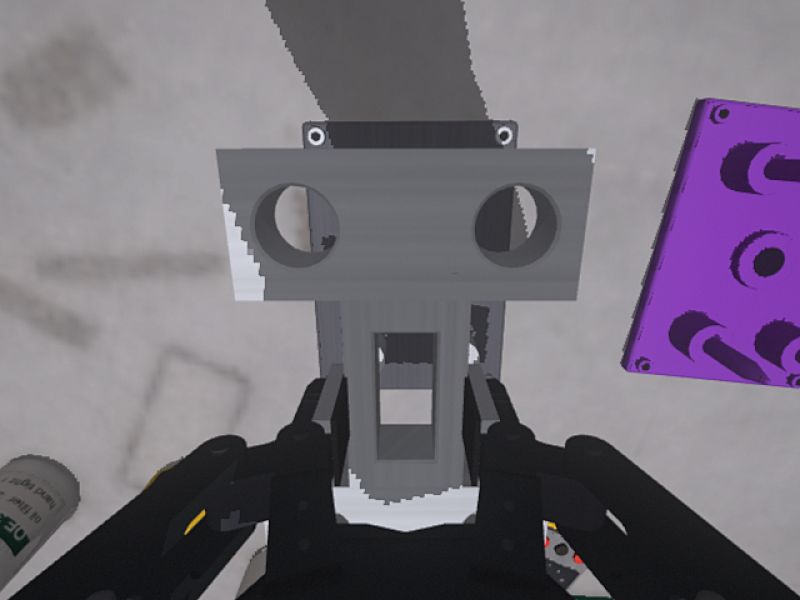

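The wrist view shows the near end of the held plate at (217,150), (594,149), (577,300) and (235,300). The base's near corners peek out at (303,122) and (517,121), and the plate hides the studs.

```bash
python3 - <<'E'
from h import *
s,c=pickle.load(open("w2.pkl","rb"));T=wristT(c,s)
px=np.array([[594,149],[217,150],[235,300],[577,300]])/1.25
M=np.array([[-.079,.052,0],[-.079,-.052,0],[-.035,-.052,0],[-.035,.052,0]])
def g(p,n):
    Q=place(p,M);Q[:,2]=p[3];return (proj(c,Q,T)-px).ravel()
r=least_squares(g,[.51,.315,.18,.18],args=(0,));print("plate",r.x,r.fun.round(2),"tool",s["tool_pos"],s["eef_rot"][2]+np.pi)
print((proj(c,place([.5093,.3145,.181],[[-.095,.068,.012],[-.095,-.068,.012]]),T)*1.25).round(1))
# circle centres of holes (top rim)
print((proj(c,place(r.x,[[-.057,.032,r.x[3]],[-.057,-.032,r.x[3]]]),T)*1.25).round(1))
E
```

```text
plate [0.50856949 0.31358134 0.18133314 0.17775415] [ 0.62 -0.22 -0.41 -0.41  0.84  0.57 -1.07  0.13] tool [0.51082623 0.31350635 0.16523961] 0.17953160149806324
[[516.8 122.6]
 [296.8 122.9]]
[[515.8 228.7]
 [295.6 229. ]]
```

```bash
M="python3 -m creep"; $M '[[[-0.0027,0.0036,0.03],[0,0,0]],[[-0.0027,0.0036,0.07],[0,0,0]],[[-0.0027,0.0036,0.11],[0,0,0]],[[-0.0027,0.0036,0.13],[0,0,0]],[[-0.0027,0.0036,0.13],[0,0,0]]]'
$M '[[[0,0,0],[0,0,0]],[[0,0,0],[0,0,0]],[[0,0,0],[0,0,0]]]'
python3 - <<'E'
from h import *
from plant import telemetry, read_camera
s=telemetry.observe();c=read_camera("wrist");d=read_camera("scene");t=read_camera("top");pickle.dump((s,c,d,t),open("w3.pkl","wb"))
a=cv2.resize(c["frame"][100:250,160:490],None,fx=2.4,fy=2.4,interpolation=3)
b=cv2.resize(d["frame"][190:280,190:310],None,fx=2.6,fy=2.6,interpolation=3)
e=cv2.resize(t["frame"][215:305,215:295],None,fx=2.6,fy=2.6,interpolation=3)
o=np.zeros((600,800,3),np.uint8)
o[:a.shape[0],:a.shape[1]]=a;o[360:360+b.shape[0],:b.shape[1]]=b;o[360:360+e.shape[0],350:350+e.shape[1]]=e
cv2.imwrite("pics/w3.png",o[:,:,::-1])
E
```

```text
time: 5.65
tool_pos: [0.5107, 0.3156, 0.0989]
eef_rot: [-3.14, -0.003, -2.961]
force: [-1.1, 0.2, -4.4]
grip_width: 0.0382
grasp_force: 82.0
time: 5.95
tool_pos: [0.5124, 0.3171, 0.1014]
eef_rot: [3.141, 0.002, -2.961]
force: [0.3, 0.5, -3.9]
grip_width: 0.038
grasp_force: 82.0
```

View pics/w3.png

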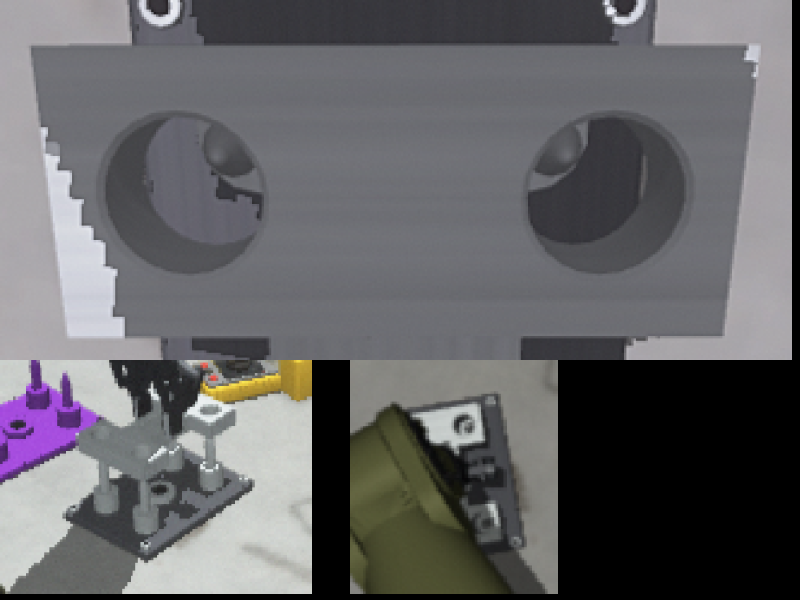

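```bash
python3 - <<'E'
from h import *
s,c,d,t=pickle.load(open("w3.pkl","rb"));T=wristT(c,s)
k=2.4;cv=lambda l:np.array([[160+u/k-.3,100+v/k-.3] for u,v in l])
b=fit(c,cv([(554,146),(233,145)]),[[-.057,.032,.071],[-.057,-.032,.071]],[.51,.315,.18],T);print("base",b)
M=np.array([[-.079,.052,0],[-.079,-.052,0],[-.035,-.052,0],[-.035,.052,0]]);px=cv([(760,44),(32,45),(68,337),(724,336)])
def g(p):
    Q=place(p,M);Q[:,2]=p[3];return (proj(c,Q,T)-px).ravel()
r=least_squares(g,[.51,.315,.18,.11]);print("plate",r.x,r.fun.round(2),s["tool_pos"])
h=fit(c,cv([(612,191),(188,192)]),[[-.057,.032,r.x[3]],[-.057,-.032,r.x[3]]],[.51,.315,.18],T);print("plate by holes",h)
e=[b[0][0]-r.x[0],b[0][1]-r.x[1],0]
print(R.from_euler("xyz",s["eef_rot"]).inv().apply(e)/.5)
E
```

```text
base (array([0.50698521, 0.31597477, 0.17774058]), np.float64(0.391864929977893))
plate [0.50980749 0.31716098 0.18208394 0.11425244] [ 0.28  0.05 -0.37  0.03  0.41 -0.08 -0.31 -0.01] [0.51241484 0.31714338 0.10143698]
plate by holes (array([0.50867002, 0.31762041, 0.18313274]), np.float64(0.23925536483563445))
[ 5.97937586e-03 -1.31773354e-03 -1.13626490e-05]
```

```bash
M="python3 -m creep"; $M '[[[0.0045,-0.001,0],[0,0,0]],[[0.0045,-0.001,0.015],[0,0,0]],[[0.0045,-0.001,0.03],[0,0,0]],[[0.0045,-0.001,0.045],[0,0,0]],[[0.0045,-0.001,0.055],[0,0,0]]]'
$M '[[[0,0,0.01],[0,0,0]],[[0,0,0.02],[0,0,0]],[[0,0,0.03],[0,0,0]],[[0,0,0.04],[0,0,0]],[[0,0,0.04],[0,0,0]]]'
$M '[[[0,0,0],[0,0,0]],[[0,0,0],[0,0,0]]]'
```

```text
time: 6.6
tool_pos: [0.5089, 0.3154, 0.0714]
eef_rot: [-3.141, -0.001, -2.961]
force: [-0.3, 0.0, -4.1]
grip_width: 0.0377
grasp_force: 82.1
time: 7.1
tool_pos: [0.5091, 0.3155, 0.0519]
eef_rot: [-3.141, -0.001, -2.961]
force: [0.7, -0.2, -2.7]
grip_width: 0.0382
grasp_force: 82.1
time: 7.3
tool_pos: [0.5098, 0.3159, 0.0531]
eef_rot: [3.141, 0.0, -2.961]
force: [-0.4, -0.3, -3.0]
grip_width: 0.0377
grasp_force: 82.1
```

```bash
M="python3 -m creep"; $M '[[[0,0,0.003],[0,0,0]],[[0,0,0.006],[0,0,0]],[[0,0,0.009],[0,0,0]],[[0,0,0.012],[0,0,0]],[[0,0,0.012],[0,0,0]]]'
$M '[[[0,0,0.002],[0,0,0]],[[0,0,0.003],[0,0,0]],[[0,0,0.004],[0,0,0]],[[0,0,0.004],[0,0,0]]]'
```

```text
time: 7.8
tool_pos: [0.5093, 0.3157, 0.0465]
eef_rot: [-3.141, -0.0, -2.961]
force: [0.6, -0.1, -3.5]
grip_width: 0.0378
grasp_force: 82.1
time: 8.2
tool_pos: [0.5095, 0.3158, 0.0447]
eef_rot: [-3.142, -0.0, -2.961]
force: [-0.2, -0.3, -3.3]
grip_width: 0.0379
grasp_force: 82.1
```

```bash
M="python3 -m creep"; for i in 1 2 3; do $M '[[[0,0,0.002],[0,0,0]],[[0,0,0.003],[0,0,0]],[[0,0,0.003],[0,0,0]]]' | egrep 'tool|force'; done
```

```text
tool_pos: [0.5097, 0.3159, 0.0445]
force: [-3.3, -1.0, 6.3]
grasp_force: 83.3
tool_pos: [0.5097, 0.3159, 0.0444]
force: [-7.9, -4.1, 17.9]
grasp_force: 84.7
tool_pos: [0.5097, 0.3159, 0.0444]
force: [-11.1, -5.8, 29.4]
grasp_force: 86.1
```

```bash
M="python3 -m creep"; $M '[[[0,0,-0.006],[0,0,0]],[[0,0,-0.007],[0,0,0]]]' | egrep 'tool|force'
$M '[[[0,0,0],[0,0,0]],[[0,0,0],[0,0,0]],[[0,0,0],[0,0,0]],[[0,0,0],[0,0,0]],[[0,0,0],[0,0,0]]]' 80
$M '[[[0,0,-0.04],[0,0,0]],[[0,0,-0.12],[0,0,0]],[[0,0,-0.22],[0,0,0]],[[0,0,-0.3],[0,0,0]],[[0,0,-0.3],[0,0,0]]]' | egrep 'tool|force'
$M '[[[0,0,0],[0,0,0]],[[0,0,0],[0,0,0]]]'
python3 - <<'E'
from h import *
from plant import telemetry
s=telemetry.observe();p=[.5043,-.342,.18]
print(s['tool_pos'],rel(s,p,-.158+np.pi))
E
```

```text
tool_pos: [0.5101, 0.3161, 0.0445]
force: [0.4, 1.7, 0.6]
grasp_force: 82.7
time: 9.8
tool_pos: [0.5096, 0.3158, 0.0437]
eef_rot: [-3.142, -0.0, -2.961]
force: [0.5, -0.7, 0.2]
grip_width: 0.0802
grasp_force: 0.0
tool_pos: [0.5129, 0.3179, 0.2005]
force: [1.2, 1.0, -0.3]
grasp_force: 0.0
time: 10.5
tool_pos: [0.5088, 0.3154, 0.1924]
eef_rot: [-3.141, -0.002, -2.961]
force: [1.0, 0.1, -0.4]
grip_width: 0.0803
grasp_force: 0.0
[0.50878735 0.31536737 0.19243882] ([0.2455, -1.2916, 0.0263], [-0.0003, -0.0006, 0.1079], 'rows', np.float64(13.2))
```

```bash
M="python3 -m creep"; for i in 1 2; do $M '[[[0.016,-0.086,0],[0,0,0]],[[0.035,-0.18,0],[0,0,0]],[[0.053,-0.28,0],[0,0,0]],[[0.07,-0.37,0],[0,0,0]],[[0.082,-0.43,0],[0,0,0]]]' >/dev/null; done
$M '[[[0.016,-0.086,0.01],[0,0,0.03]],[[0.035,-0.18,0.02],[0,0,0.06]],[[0.053,-0.28,0.025],[0,0,0.09]],[[0.07,-0.37,0.025],[0,0,0.108]],[[0.082,-0.43,0.025],[0,0,0.108]]]' >/dev/null
$M '[[[0,0,0],[0,0,0]],[[0,0,0],[0,0,0]],[[0,0,0],[0,0,0]],[[0,0,0],[0,0,0]]]'
python3 - <<'E'
from h import *
from plant import telemetry, read_camera
s=telemetry.observe();c=read_camera("wrist");t=read_camera("top");d=read_camera("scene");pickle.dump((s,c,t,d),open("w4.pkl","wb"))
a=cv2.resize(c["frame"][90:330,220:450],None,fx=2.2,fy=2.2,interpolation=3)
e=cv2.resize(t["frame"][215:305,215:295],None,fx=3.4,fy=3.4,interpolation=3)
b=cv2.resize(d["frame"][200:270,200:300],None,fx=2.8,fy=2.8,interpolation=3)
o=np.zeros((600,800,3),np.uint8)
o[:a.shape[0],:a.shape[1]]=a;o[:e.shape[0],515:515+e.shape[1]]=e;o[320:320+b.shape[0],515:515+b.shape[1]]=b
cv2.imwrite("pics/w4.png",o[:,:,::-1])
print(s["tool_pos"],s["eef_rot"],rel(s,[.5043,-.342,.18],-.158+np.pi))
print(proj(c,place([.5043,-.342,-.158],rect(.079,.052,.014)),wristT(c,s)).round(1).tolist())
E
```

```text
time: 12.4
tool_pos: [0.5046, -0.3394, 0.1808]
eef_rot: [3.141, -0.001, 2.985]
force: [-0.3, 0.9, 0.5]
grip_width: 0.0801
grasp_force: 0.0
[ 0.50458758 -0.33935705  0.18084402] [ 3.14094610e+00 -9.55720514e-04  2.98484435e+00] ([-0.0003, -0.0053, 0.0017], [0.0002, -0.0003, 0.0004], 'rows', np.float64(0.1))
[[375.0, 294.0], [267.2, 294.0], [257.8, 121.9], [383.8, 122.1]]
```

View pics/w4.png

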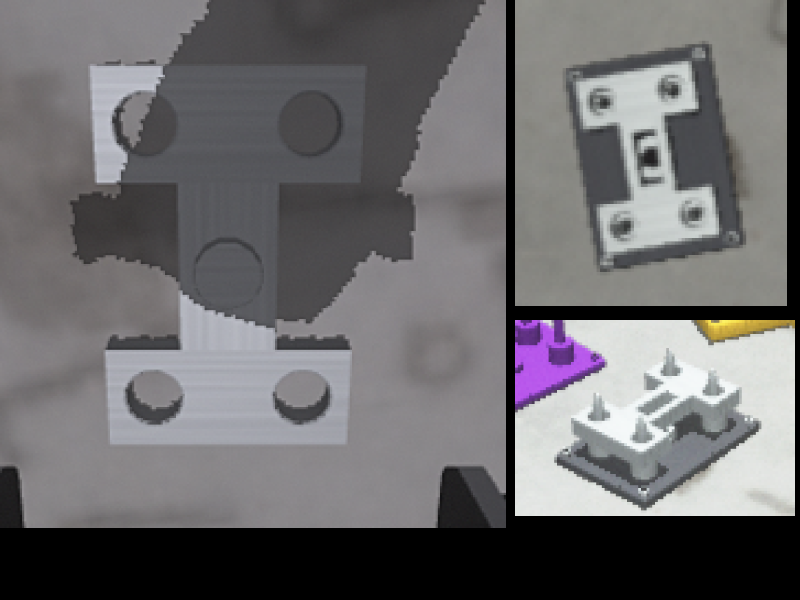

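The spacer is seated flat on all four standoffs. In the wrist crop the cover's corners are at (351,444), (109,444), (90,66) and (366,66), and its boss is at (229,273).

```bash
python3 - <<'E'
from h import *
from plant import telemetry
s0,c,t,d=pickle.load(open("w4.pkl","rb"));s=telemetry.observe()
px=np.array([[351,444],[109,444],[90,66],[366,66]])/2.2+[220,90]-.3
p,e=fit(c,px,rect(.079,.052,.014),[.504,-.342,-.16],wristT(c,s0));print(p,e)
print(s["tool_pos"],rel(s,[p[0],p[1],.006],p[2]+np.pi))
E
```

```text
[ 0.50261769 -0.33916845 -0.15355918] 0.6675690288716738
[ 0.50493503 -0.33981936  0.18144571] ([0.0048, 0.0006, 0.3509], [0.0, 0.0, -0.0011], 'rows', np.float64(3.5))
```

```bash
M="python3 -m creep"; $M '[[[0.003,-0.001,0.1],[0,0,0]],[[0.003,-0.001,0.2],[0,0,0]],[[0.003,-0.001,0.28],[0,0,0]],[[0.003,-0.001,0.33],[0,0,0]],[[0.003,-0.001,0.353],[0,0,0]]]' | egrep 'tool|force'
$M '[[[0,0,0],[0,0,0]],[[0,0,0],[0,0,0]],[[0,0,0],[0,0,0]]]' | egrep 'tool|force'
$M '[[[0,0,0],[0,0,0]],[[0,0,0],[0,0,0]],[[0,0,0],[0,0,0]],[[0,0,0],[0,0,0]],[[0,0,0],[0,0,0]]]' 20 90
$M '[[[0,0,0],[0,0,0]],[[0,0,0],[0,0,0]],[[0,0,0],[0,0,0]]]'
```

```text
tool_pos: [0.5015, -0.3394, 0.0021]
force: [-0.1, 0.4, 0.5]
grasp_force: 0.0
tool_pos: [0.5046, -0.3419, 0.0068]
force: [0.9, -0.7, 0.1]
grasp_force: 0.0
time: 13.85
tool_pos: [0.5036, -0.3412, 0.0061]
eef_rot: [-3.141, 0.001, 2.983]
force: [-2.0, 1.2, 8.5]
grip_width: 0.0369
grasp_force: 89.9
time: 14.15
tool_pos: [0.5036, -0.3412, 0.0061]
eef_rot: [-3.141, 0.001, 2.983]
force: [-1.3, 1.7, 8.1]
grip_width: 0.0371
grasp_force: 89.9
```

```bash
M="python3 -m creep"; $M '[[[0,0,-0.04],[0,0,0]],[[0,0,-0.12],[0,0,0]],[[0,0,-0.22],[0,0,0]],[[0,0,-0.32],[0,0,0]],[[0,0,-0.37],[0,0,0]]]' | egrep 'tool|force|width'
$M '[[[0,0,0],[0,0,0]],[[0,0,0],[0,0,0]],[[0,0,0],[0,0,0]]]'
python3 - <<'E'
from h import *
from plant import telemetry
s=telemetry.observe()
print(s['tool_pos'],rel(s,[.5095,.3155,.19],.18+np.pi))
E
```

```text
tool_pos: [0.5042, -0.3419, 0.1942]
force: [0.9, -0.3, -4.5]
grip_width: 0.0367
grasp_force: 92.3
time: 14.95
tool_pos: [0.5016, -0.34, 0.1869]
eef_rot: [3.14, -0.004, 2.983]
force: [0.0, -0.6, -5.3]
grip_width: 0.0369
grasp_force: 92.2
[ 0.50156349 -0.34000774  0.18692035] ([0.191, 1.2971, -0.0028], [0.0008, -0.0012, -0.1077], 'rows', np.float64(13.1))
```

```bash
M="python3 -m creep"; for i in 1 2; do $M '[[[0.012,0.08,0],[0,0,0]],[[0.025,0.17,0],[0,0,0]],[[0.04,0.27,0],[0,0,0]],[[0.055,0.36,0],[0,0,0]],[[0.064,0.432,0],[0,0,0]]]' >/dev/null; done
$M '[[[0.012,0.08,0],[0,0,-0.03]],[[0.025,0.17,0],[0,0,-0.06]],[[0.04,0.27,0],[0,0,-0.09]],[[0.055,0.36,0],[0,0,-0.108]],[[0.064,0.432,0],[0,0,-0.108]]]' >/dev/null
$M '[[[0,0,0],[0,0,0]],[[0,0,0],[0,0,0]],[[0,0,0],[0,0,0]],[[0,0,0],[0,0,0]],[[0,0,0],[0,0,0]]]'
python3 - <<'E'
from h import *
from plant import telemetry, read_camera
s=telemetry.observe();c=read_camera("wrist");pickle.dump((s,c),open("w5.pkl","wb"))
o=cv2.resize(c["frame"][60:310,150:490],None,fx=2.35,fy=2.35,interpolation=3)
cv2.imwrite("pics/w5.png",o[:,:,::-1])
print(s["tool_pos"],rel(s,[.5095,.3155,.19],.18+np.pi))
E
```

```text
time: 16.95
tool_pos: [0.5105, 0.3128, 0.1896]
eef_rot: [-3.141, -0.0, -2.962]
force: [0.1, -0.1, -4.5]
grip_width: 0.037
grasp_force: 92.6
[0.51052018 0.31283318 0.18962806] ([0.0011, 0.0056, -0.0007], [-0.0001, -0.0001, -0.0002], 'rows', np.float64(0.1))
```

View pics/w5.png

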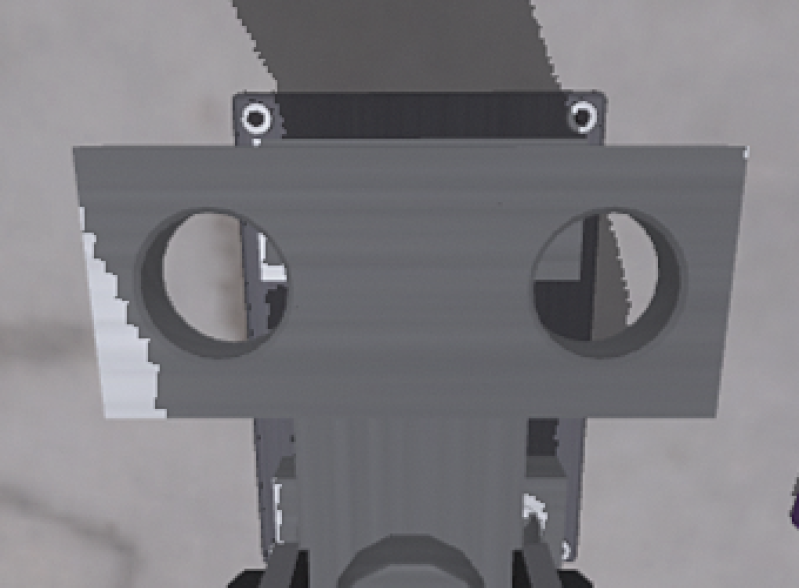

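The held cover's near-end corners are at (748,147), (73,147), (106,417) and (716,417), with the seated spacer and base below it.

```bash
python3 - <<'E'
from h import *
s,c=pickle.load(open("w5.pkl","rb"));T=wristT(c,s)
px=np.array([[748,147],[73,147],[106,417],[716,417]])/2.35+[150,60]-.3
M=np.array([[-.079,.052,0],[-.079,-.052,0],[-.035,-.052,0],[-.035,.052,0]])
def g(p):
    Q=place(p,M);Q[:,2]=p[3];return (proj(c,Q,T)-px).ravel()
r=least_squares(g,[.51,.315,.18,.2]);print(r.x,r.fun.round(2),s["tool_pos"])
print(R.from_euler("xyz",s["eef_rot"]).inv().apply([.5075-r.x[0],.316-r.x[1],0])/.5)
E
```

```text
[0.50924747 0.31296815 0.17967319 0.19558876] [ 0.1  -0.22  0.09 -0.11  0.06  0.21 -0.28  0.16] [0.51052018 0.31283318 0.18962806]
[ 2.35669794e-03  6.59007218e-03 -4.36040730e-07]
```

```bash
M="python3 -m creep"; $M '[[[0.0024,0.0062,0.03],[0,0,0]],[[0.0024,0.0062,0.08],[0,0,0]],[[0.0024,0.0062,0.13],[0,0,0]],[[0.0024,0.0062,0.165],[0,0,0]],[[0.0024,0.0062,0.18],[0,0,0]]]' | egrep 'tool|force'
$M '[[[0,0,0],[0,0,0]],[[0,0,0],[0,0,0]],[[0,0,0],[0,0,0]],[[0,0,0],[0,0,0]]]'
python3 - <<'E'
from h import *
from plant import telemetry, read_camera
s=telemetry.observe();c=read_camera("wrist");pickle.dump((s,c),open("w6.pkl","wb"))
o=cv2.resize(c["frame"][70:300,150:490],None,fx=2.35,fy=2.35,interpolation=3)
cv2.imwrite("pics/w6.png",o[:,:,::-1])
E
```

```text
tool_pos: [0.5077, 0.3156, 0.098]
force: [0.3, -1.2, -4.4]
grasp_force: 92.5
time: 17.9
tool_pos: [0.5095, 0.3172, 0.101]
eef_rot: [3.141, 0.002, -2.961]
force: [0.9, -0.3, -4.5]
grip_width: 0.0366
grasp_force: 92.5
```

View pics/w6.png

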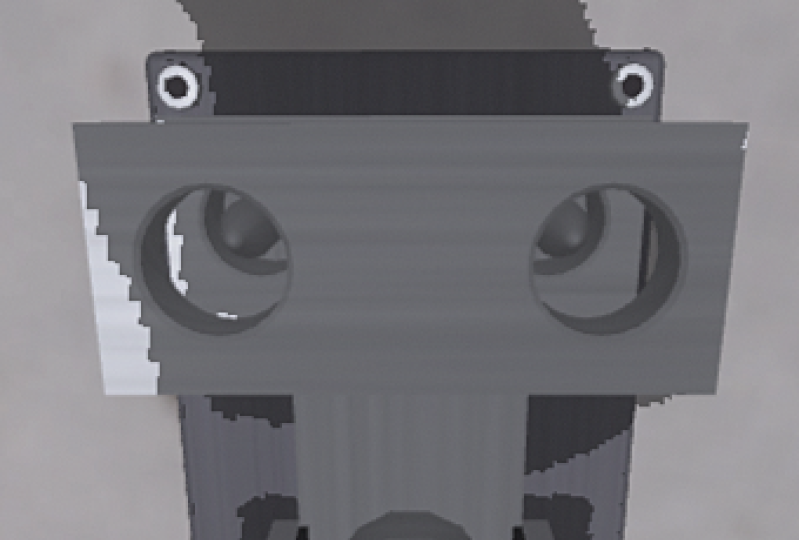

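Both near stud tips show inside the holes, at about (250,227) and (562,228), and the spacer lies below.

```bash
python3 - <<'E'
from h import *
s,c=pickle.load(open("w6.pkl","rb"));T=wristT(c,s);cv=lambda l:np.array(l)/2.35+[150,70]-.3
b,e=fit(c,cv([(562,228),(250,227)]),[[-.057,.032,.071],[-.057,-.032,.071]],[.51,.315,.18],T);print("base",b,e)
px=cv([[748,123],[73,123],[106,394],[716,394]])
M=np.array([[-.079,.052,0],[-.079,-.052,0],[-.035,-.052,0],[-.035,.052,0]])
def g(p):
    Q=place(p,M);Q[:,2]=p[3];return (proj(c,Q,T)-px).ravel()
r=least_squares(g,[.51,.315,.18,.1]);print(r.x,r.fun.round(2),s["tool_pos"])
print(R.from_euler("xyz",s["eef_rot"]).inv().apply([b[0]-r.x[0],b[1]-r.x[1],0])/.5)
E
```

```text
base [0.50693546 0.31602708 0.17759223] 0.6157514809321283
[0.50816059 0.31738044 0.18105639 0.10685794] [ 0.24 -0.01 -0.04  0.07  0.03  0.02 -0.26 -0.08] [0.5094587  0.31724698 0.10095094]
[ 2.89730635e-03 -2.22166316e-03 -6.77317866e-06]
```

```bash
M="python3 -m creep"; $M '[[[0.003,-0.002,0],[0,0,0]],[[0.003,-0.002,0.015],[0,0,0]],[[0.003,-0.002,0.03],[0,0,0]],[[0.003,-0.002,0.045],[0,0,0]],[[0.003,-0.002,0.055],[0,0,0]]]' | egrep 'tool|force'
$M '[[[0,0,0],[0,0,0]],[[0,0,0],[0,0,0]],[[0,0,0],[0,0,0]]]' | egrep 'tool|force'
$M '[[[0,0,0.003],[0,0,0]],[[0,0,0.006],[0,0,0]],[[0,0,0.009],[0,0,0]],[[0,0,0.01],[0,0,0]],[[0,0,0.01],[0,0,0]]]' | egrep 'tool|force'
```

```text
tool_pos: [0.5068, 0.3152, 0.0709]
force: [-0.5, -0.5, -5.2]
grasp_force: 92.6
tool_pos: [0.5077, 0.3158, 0.0726]
force: [1.6, 0.3, -4.6]
grasp_force: 92.6
tool_pos: [0.5073, 0.3155, 0.0672]
force: [0.6, -0.2, -4.0]
grasp_force: 92.6
```

```bash
M="python3 -m creep"; for i in 1 2 3 4; do $M '[[[0,0,0.001],[0,0,0]],[[0,0,0.002],[0,0,0]],[[0,0,0.002],[0,0,0]]]' | egrep 'tool|force: \['; done
```

```text
tool_pos: [0.5074, 0.3155, 0.0662]
force: [1.3, 0.2, -4.0]
tool_pos: [0.5074, 0.3155, 0.0652]
force: [0.1, 0.3, -4.8]
tool_pos: [0.5074, 0.3156, 0.0651]
force: [-2.9, -2.4, 4.6]
tool_pos: [0.5075, 0.3156, 0.0651]
force: [-6.2, -3.9, 12.9]
```

Contact came at TCP z = 0.0651, the height expected for a seated cover. I'll unload, release and retreat.

```bash
M="python3 -m creep"; $M '[[[0,0,-0.002],[0,0,0]],[[0,0,-0.003],[0,0,0]]]' | egrep 'tool|force'
$M '[[[0,0,0],[0,0,0]],[[0,0,0],[0,0,0]],[[0,0,0],[0,0,0]],[[0,0,0],[0,0,0]],[[0,0,0],[0,0,0]]]' 80 | egrep 'tool|force|width'
$M '[[[0,0,-0.04],[0,0,0]],[[0,0,-0.12],[0,0,0]],[[0,0,-0.22],[0,0,0]],[[0,0,-0.3],[0,0,0]],[[0,0,-0.3],[0,0,0]]]' | egrep 'tool|force'
$M '[[[0.05,-0.1,0],[0,0,0]],[[0.09,-0.2,0],[0,0,0]],[[0.13,-0.3,0],[0,0,0]],[[0.17,-0.4,0],[0,0,0]],[[0.2,-0.46,0],[0,0,0]]]' >/dev/null
$M '[[[0,-0.1,0],[0,0,0]],[[0,-0.2,0],[0,0,0]],[[0,-0.2,0],[0,0,0]],[[0,-0.2,0],[0,0,0]],[[0,-0.2,0],[0,0,0]]]'
python3 - <<'E'
from h import *
from plant import read_camera
d=read_camera("scene")["frame"];t=read_camera("top")["frame"]
a=cv2.resize(d[190:270,190:310],None,fx=3.3,fy=3.3,interpolation=3);e=cv2.resize(t[215:305,215:295],None,fx=4,fy=4,interpolation=3)
f=cv2.resize(t[160:340,140:500],(396,198))
o=np.zeros((480,740,3),np.uint8);o[:264,:396]=a;o[:360,410:730]=e;o[275:473,:396]=f
cv2.imwrite("pics/end.png",o[:,:,::-1])
E
```

```text
tool_pos: [0.5075, 0.3156, 0.0652]
force: [-1.7, -0.9, 0.5]
grasp_force: 93.2
tool_pos: [0.5075, 0.3156, 0.0648]
force: [-0.8, -0.7, 1.1]
grip_width: 0.08
grasp_force: 0.0
tool_pos: [0.5107, 0.3176, 0.2216]
force: [0.3, 0.5, 0.6]
grasp_force: 0.0
time: 22.65
tool_pos: [0.4683, -0.0255, 0.2144]
eef_rot: [3.141, -0.001, -2.96]
force: [1.0, 0.0, -0.5]
grip_width: 0.08
grasp_force: 0.0
```

View pics/end.png

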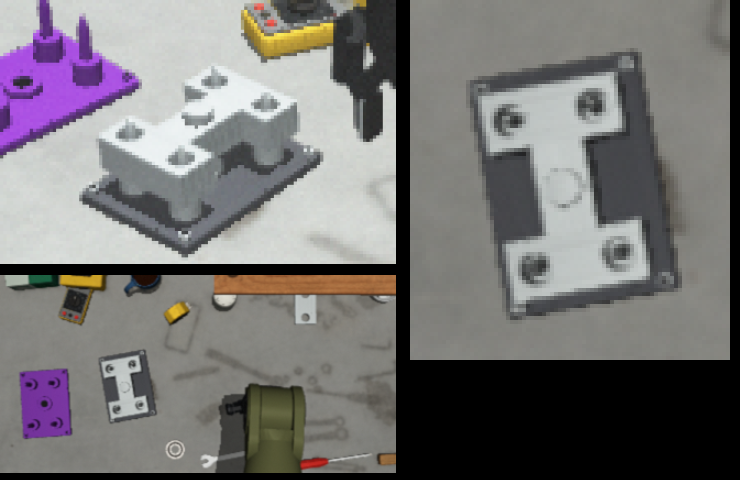

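The final pictures show both plates stacked flat, with the stud tips in all four holes. The strap hasn't moved and the robot is clear.

```bash
python3 -c "
from plant import bot
print(bot.finish_job())"
```

```text
the job is handed in; nothing more can be done
None
```

I lowered the slotted plate and then the bossed cover down all four studs, and the last pictures show both lying flat; the strap is untouched, and I handed the job in at about 23 s of the 59 s allowed.

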